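# Index a wheel hub one division on a worm-driven stage against a gauge block

## Robot

A 6-joint arm with a two-finger parallel gripper is mounted at the origin on the work surface. World frame = base frame: x ahead of the robot, y to its left, z up, the work surface at z = 0. Lengths are in m, angles in rad, forces in N, time in s.
With the tool pointing down it reaches from about 0.35 to 0.85 m from the base axis. Payload 8.1 kg.
Tool frame: the origin (TCP) lies at the very end of the fingers, on their centre line; the grasp point (between the pads) lies robot.grip_point_offset behind it (robot.grip_point_offset is the distance from the TCP to the grasp point, in m); z points along the fingers, y is the line along which they close (so a half turn about z gives the same grasp; the last joint's range is limited). The gripper opens to 93 mm and grips with 3 to 60 N. Pads are 15 mm wide; open, the fingers measure 128 mm over their backs; the gripper's body (75 mm by 188 mm) begins 65 mm behind the grasp point.
Start: joints at [-1.306, 0.13, 1.488, -0, 1.523, -0.085], TCP at [0.206, -0.564, 0.219] pointing down, gripper open.
Joint ranges: [-2.96, 2.96], [-0.89, 2.26], [0.02, 2.5], [-1.34, 4.48], [0, 2.73], [-2.66, 2.66]. Speed limits (rad/s): [2.39, 2.39, 2.79, 3.14, 3.14, 3.14].

## Interface

Orientations are given as a rotation vector (axis times angle).
In Python, from plant import robot, eyes gives the robot as it stands. The module is installed in compiled form; this text tells all that it offers.
- The arm moves only by the tool apply_moves, never from a script. Its argument "steps" is one flat list of numbers, 7 for each row, row after row: the shift along the tool's x, y, z in units of 30 mm (1.0 is 30 mm), then the turn, a rotation vector about the tool's x, y, z in units of 6 degrees (1.0 is 6 degrees), then the opening in per cent of the stroke, from 0 (shut) to 100 (fully open). In form: [dx, dy, dz, ax, ay, az, fingers, dx, dy, dz, ax, ay, az, fingers, ...]. A call has 1 to 12 rows; each row shifts and turns the commanded pose from where the row before left it, along the tool's axes as they then stand; what a row does not reach is not made up. A row lasts 1/12 s, in which the tool goes at most 41.7 mm and 7.16 degrees, less where a joint would pass 70% of its speed; a pose out of reach is approached as far as the arm can. A call is refused whole if a number of a shift passes 1 or a number of a turn 1, either way. A call with a gripper value outside its range is refused whole. The fingers move at their own pace and stop on an object; "grip_force" is the grip in N (left out, the last holds). Time passes only in rows, so rows that do not move let the fingers close. It gives the time, the measured TCP pose, the force, the opening and the grip force at its end, in the units of the state.
- robot.read_state(): the state, without advancing time (a new reading comes with each control period).
- eyes.read_camera(name): name is "side" or "top"; returns the picture (480x640x3 uint8, red, green, blue); there is no depth.
- eyes.calibration(name): a dict with "K" (3x3 intrinsics, pixels), "k1" (the pictures are not rectified: a ray, as slopes to the right and down, at radius r is drawn at 1 + k1 r^2 times it, then the intrinsics apply), "R" (3x3) and "t" (3): a world point X has camera coordinates R X + t. Camera axes: x right, y down, z forward; pixel columns grow to the right and rows downward; lengths in m; the calibration is good to about 2 mm. A picture is of the moment at which its call begins. calibration takes no time and is no camera call.
- robot.close_job(): hands the job in; it is judged then, once.
Trained networks look in the newest picture that a camera, given by its name, has taken for a name from the list of things; names that differ only in an ending like _2 or _b are one class to them, and where a whole thing is asked for, a point or a joint stands for the part that bears it (a point fixed in the world has none). Each returns a list of dicts, best first, with "conf" (0 to 1); they miss things now and then, are a little off and sometimes report something else, mostly with a low value. They report only what shows in the picture. A call takes as long as a camera call. They do not tell look-alikes from the thing itself.
- eyes.search_frame(camera, thing): "rect" ([left, top, width, height] in pixels, round what is visible of it).
- eyes.place_of(camera, thing): "xy" ([column, row] in pixels: a listed point, or the origin of a listed thing).
The state is a dict: "t": time; "q": joint angles; "dq": joint speeds; "joint_torque": joint torques, N m; "tool_pos": TCP position; "orientation": TCP orientation; "force": force on the tool from outside, world axes, zero at the start; "wrist_torque": the same for the moment, N m; "opening": finger opening in m; "gripper_force": force on a finger pad.
Only numpy, scipy, OpenCV 4.12 (cv2) and the standard library are available. Lean on these libraries where they do the work, as an engineer would, in place of code of your own. Each camera call takes 0.05 s, during which the arm holds its last target. There are 200 camera calls.

## Task

Move the wheel hub on by one division: stand the gauge block with the blue tab on the white patch of the blue indexing stage, square against its steel stop, and let go. Then wind the red-handled crank clockwise, several turns, until the orange arm on the turntable nips the block against the stop, about 20 newtons, firmly held but never forced, and let go of the crank. Turn the table only with the crank, and leave the other gauges and everything else where they are.

Things in the scene. Friction and masses are not known exactly. Their poses are not given: they have to be found in the camera images.
- base: Indexing stage, fixed to the bench: blue base plate 20 mm thick. Origin on the table top under the turntable's vertical axis, z up; plate spans x -115..115, y -165..225 mm. Turntable (aluminium, 140 mm diameter, top at z 60; hub on it to z 98, brass studs to z 95 mm) at x 0, y 0; blue gearbox with the crank on top at x 0, y +155 mm. Yaw within about 0.3 rad.
- nest (a point): Centre of the white patch on the plate's top (z 20 mm), where the blue-tabbed block's foot belongs; base x -21, y -105 mm, axes as the base's. On its -x side stands the fixed steel stop, a post 44 mm wide (y), 42 mm high, its flat face towards +x, nominally 13 mm from here but adjustable up to 3.5 mm either way and not reported: find it by touch, or let the orange arm push the block home.
- stage_top: Turntable with wheel hub. Origin on its axis at table height; its x axis points along the orange arm. Turned by the worm only: one clockwise crank turn (from above) turns it 18 degrees clockwise (20:1). It begins 45 degrees (one division) before the nip, pointing along base -y (within 3 degrees) at the nip. Self-locking: the nip stays when the crank is let go; winding back opens it.
- dog_nose (a point): Axis of the round spring-loaded steel nose (8 mm radius, z 34 to 56 mm) at the end of the orange arm, 105 mm from the turntable axis. At the nip the nose presses the middle of the block's side towards the stop, along base -x.
- crank_axis (a point): Point on the vertical axis of the black crank wheel (52 mm radius), at the mid-height of its red handle, 100 mm over the table; base x 0, y +155 mm. The crank has up to 1.2 rad of lost motion before it drives. The handle then needs a steady tangential force of about 6 N (may vary); the nip adds 1 N to it for each 8 N (13 N if read between small halting steps).
- spinner_center (a point): Middle of the upright red crank handle: 22 mm diameter, 40 mm tall (z 82 to 122 mm), spinning freely on its own axis, 40 mm from the crank axis. It comes round many times; it may be led in a circle without turning the gripper. From first nip on, each 0.1 rad of crank adds roughly 5 to 10 N of nip.
- gauge_blue_tab (a point): Middle of the blue tab of the wanted block. Block: steel, 26 mm thick (x), 36 mm wide (y), 50 mm tall, about 0.37 kg (varies); on top the tab, 12 mm (x) x 24 mm (y) x 30 mm tall, its middle 65 mm above the foot. The thickness goes between stop and nose (block x along base x, either way round). It starts upright on a black mat 3 mm thick, the three gauges 85 mm apart.
- gauge_yellow_tab (a point): The same point of the yellow-tabbed block, 34 mm thick, otherwise alike; not to be moved.
- gauge_red_tab (a point): The same point of the red-tabbed block, 18 mm thick, otherwise alike; not to be moved.
- red_carton: Red parts carton 130 x 200 x 75 mm at the far right; origin under its centre. A bystander, not to be moved.
- yellow_carton: Yellow parts carton 100 x 180 x 60 mm on the left; origin under its centre. A bystander, not to be moved.
- spray_can: Grey can, 66 mm diameter, 190 mm tall, at the far side; origin under its centre. A bystander, not to be moved.
- bearing: Steel bearing ring, 84 mm diameter, 35 mm tall, right of the mat; origin under its centre. A bystander, not to be moved.
- wrench: 200 mm wrench lying on the left; origin under its centre. A bystander, not to be moved.
- bolt_tray: Grey divided tray 140 x 200 x 40 mm on the left; origin under its centre. A bystander, not to be moved.
There are look-alikes about, which are no part of the job. Leave any turquoise look-alike of the part that bears gauge_blue_tab alone.

How it is judged:
By the outcome, as a careful person would: the job done as asked, in the order asked, and still so for the second after the job is handed in, with the robot touching nothing.
It also fails if it takes over 72 s, if anything falls off the work surface, if the arm or the gripper's body presses on something with over 40 N, if the wrist force passes 120 N, or if a joint passes its speed limit or range.

## Working session

There is one attempt and no reset: what is moved stays moved. The work goes in short steps, Python scripts to look and compute and a tool call to move; the robot and the scene stay as the last step left them, time stands still between calls to the robot, and variables do not carry over. Pictures are saved under pics/ and viewed, at most 10 in all, crops included, and the job is handed in when it is done.

Besides the shell and the picture viewer there is one more tool, called after "Request:" in YAML: its name, and indented under it one key for each argument. apply_moves: Moves the arm, as the interface text tells. Its arguments: {"type":"object","properties":{"steps":{"type":"array"},"grip_force":{"type":"number"}},"required":["steps"]}

```bash
mkdir -p pics
cat > h.py <<'E'
import numpy as np, cv2
from scipy.spatial.transform import Rotation as Rot
from plant import robot, eyes
def px(c,X):
    C=eyes.calibration(c);p=np.array(C["R"])@np.array(X)+np.array(C["t"]);s=p[:2]/p[2];s=s*(1+C["k1"]*(s@s))
    K=np.array(C["K"]);return (K@[s[0],s[1],1])[:2]
def ray(c,uv):
    C=eyes.calibration(c);K=np.array(C["K"]);d=(np.linalg.inv(K)@[uv[0],uv[1],1])[:2];s=d.copy()
    for _ in range(20): s=d/(1+C["k1"]*(s@s))
    R=np.array(C["R"]);return -R.T@np.array(C["t"]),R.T@np.array([s[0],s[1],1])
def atz(c,uv,z):
    o,d=ray(c,uv);return o+d*(z-o[2])/d[2]
def tri(uv1,uv2):
    a,d=ray("top",uv1);b,e=ray("side",uv2);d/=np.linalg.norm(d);e/=np.linalg.norm(e)
    s=np.linalg.lstsq(np.c_[d,-e],b-a,rcond=None)[0];return (a+s[0]*d+b+s[1]*e)/2,np.linalg.norm(a+s[0]*d-b-s[1]*e)
E
python3 - <<'E'
from h import *
np.set_printoptions(precision=4,suppress=True)
for c in("top","side"):
    cv2.imwrite(f"pics/{c}0.png",eyes.read_camera(c)[:,:,::-1])
    for n in("base","nest","stage_top","dog_nose","crank_axis","spinner_center","gauge_blue_tab","gauge_yellow_tab","gauge_red_tab"):
        print(c,n,[(np.round(r["xy"]).tolist(),round(r["conf"],2)) for r in eyes.place_of(c,n)[:4]])
s=robot.read_state();print(s,robot.grip_point_offset)
E
```

```text
top base [([313.0, 238.0], 0.75)]
top nest [([354.0, 239.0], 0.85)]
top stage_top [([314.0, 237.0], 0.95), ([315.0, 237.0], 0.75)]
top dog_nose [([335.0, 205.0], 0.66)]
top crank_axis [([255.0, 236.0], 0.98)]
top spinner_center [([262.0, 224.0], 0.89)]
top gauge_blue_tab [([337.0, 206.0], 0.72), ([480.0, 247.0], 0.7), ([480.0, 294.0], 0.52), ([447.0, 294.0], 0.46)]
top gauge_yellow_tab [([446.0, 247.0], 0.56), ([194.0, 326.0], 0.54), ([166.0, 196.0], 0.34)]
top gauge_red_tab [([415.0, 236.0], 0.65), ([262.0, 223.0], 0.26)]
side base [([316.0, 263.0], 0.7), ([319.0, 286.0], 0.7)]
side nest [([316.0, 286.0], 0.9), ([321.0, 324.0], 0.29), ([320.0, 188.0], 0.28)]
side stage_top [([316.0, 262.0], 0.92)]
side dog_nose [([352.0, 264.0], 0.82)]
side crank_axis [([306.0, 188.0], 0.98), ([322.0, 190.0], 0.43)]
side spinner_center [([320.0, 191.0], 0.87)]
side gauge_blue_tab [([246.0, 402.0], 0.8), ([314.0, 398.0], 0.64), ([247.0, 362.0], 0.64), ([304.0, 189.0], 0.51)]
side gauge_yellow_tab [([311.0, 359.0], 0.61)]
side gauge_red_tab [([323.0, 324.0], 0.79)]
{'t': 1.0, 'q': array([-1.3064,  0.1304,  1.4882, -0.    ,  1.523 , -0.0854]), 'dq': array([ 0.0028, -0.0007, -0.0007, -0.0014,  0.0009, -0.0005]), 'joint_torque': array([ -0.0014, -55.9779, -49.2063,   0.0767,   0.0232,  -0.    ]), 'tool_pos': array([ 0.2056, -0.5637,  0.2186]), 'orientation': array([-3.0937, -0.5467,  0.    ]), 'force': array([-0.0876,  0.3574, -0.1828]), 'wrist_torque': array([0.0043, 0.0112, 0.017 ]), 'gripper_force': 0.0, 'opening': 0.09262108628588009} 0.0188
```

View pics/top0.png

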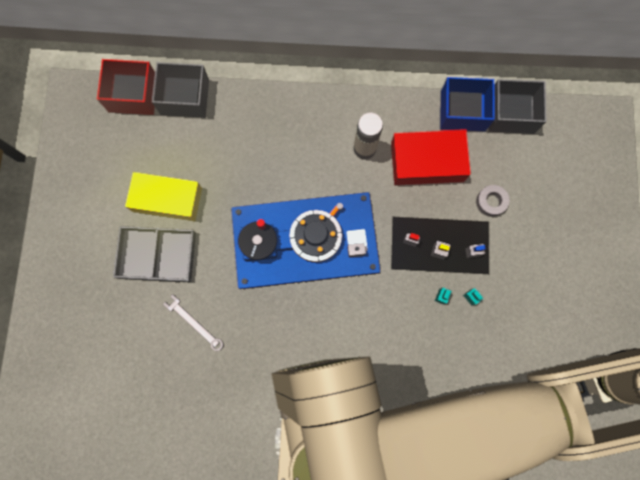

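View pics/side0.png

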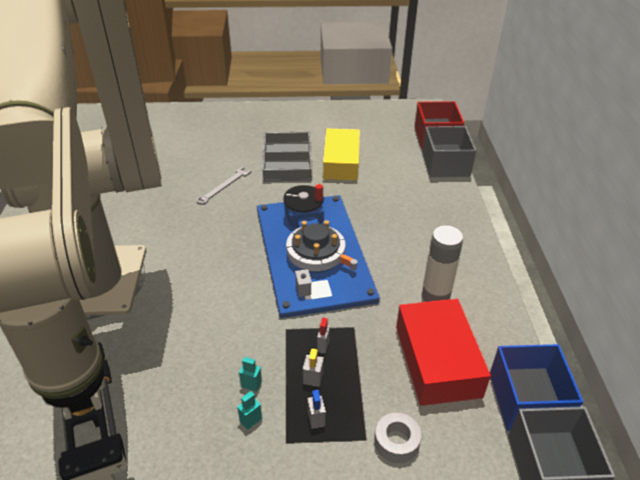

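Look-alikes for the blue tab: the real blue tab at top (480,248) / side (316,398). Turquoise decoys are at top (444,296) and (474,297), side (250,372) and (249,408). The yellow-tabbed block is at top (442,247) and the red-tabbed one at (412,238). I choose the blue tab on the mat and check it in a crop.

Run:
```python
from h import *
from scipy.optimize import least_squares
np.set_printoptions(precision=4,suppress=True)
I={c:cv2.imread(f"pics/{c}0.png") for c in("top","side")}
def blob(c,lo,hi,roi):
    x0,y0,x1,y1=roi;m=cv2.inRange(cv2.cvtColor(I[c],cv2.COLOR_BGR2HSV),lo,hi);z=np.zeros_like(m);z[y0:y1,x0:x1]=m[y0:y1,x0:x1];return z
B=((105,120,50),(130,255,255))
uv={}
for c,r in(("top",(468,236,492,262)),("side",(300,380,335,415))):
    m=blob(c,*B,r);ys,xs=np.nonzero(m);uv[c]=(xs.mean(),ys.mean());print(c,"tab",uv[c],len(xs))
print("tab tri",tri(uv["top"],uv["side"]),"top@z68",atz("top",uv["top"],.075), "net", tri((480,247),(314,398)))
for n,a,b in(("yel",(446,247),(311,359)),("red",(415,236),(323,324)),("spin",(262,224),(320,191)),("crank",(255,236),(306,188)),("nose",(335,205),(352,264))): print(n,*tri(a,b))
obs=[]
loc=np.array([[-.115,-.165],[-.115,.225],[.115,.225],[.115,-.165]])
for c,r in(("top",(220,180,392,300)),("side",(245,180,390,325))):
    m=blob(c,(105,120,40),(130,255,255),r);m=cv2.morphologyEx(m,cv2.MORPH_OPEN,np.ones((3,3)))
    h=cv2.convexHull(cv2.findNonZero(m))
    for k in np.linspace(1,30,60):
        q=cv2.approxPolyDP(h,k,True)
        if len(q)<=4:break
    q=q[:,0].astype(float);print(c,q.tolist(),[atz(c,p,.02)[:2].round(4).tolist() for p in q]);obs.append((c,q))
def res(p,full=False):
    x,y,w=p;R=np.array([[np.cos(w),-np.sin(w)],[np.sin(w),np.cos(w)]]);out=[]
    for c,q in obs:
        P=[px(c,[*(R@l+[x,y]),.02]) for l in loc]
        for i,u in enumerate(P):
            if c=="side" and i in(1,2): continue
            out+=list(q[np.argmin(np.linalg.norm(q-u,axis=1))]-u)
    w2=R@[0,.155]+[x,y];out+=list(px("top",[*w2,.1])-[255,236])+list(px("side",[*w2,.1])-[306,188])
    w2=R@[-.021,-.105]+[x,y]
    out+=list(px("top",[*w2,.02])-[354,239])+list(px("side",[*w2,.02])-[316,286])
    return np.array(out)
x0=atz("top",(313,238),0)
f=least_squares(res,[x0[0],x0[1],.1],loss="soft_l1");print("base",f.x);print(f.fun.reshape(-1,2))
cr=np.hstack([cv2.resize(I["top"][190:280,400:500],(400,360),interpolation=cv2.INTER_CUBIC),cv2.resize(I["side"][310:430,240:340],(400,480),interpolation=cv2.INTER_CUBIC)[:360]*0+cv2.resize(I["side"][340:430,270:370],(400,360),interpolation=cv2.INTER_CUBIC)])
cv2.imwrite("pics/crop1.png",cr)
```

```text
top tab (np.float64(480.08), np.float64(247.74)) 50
side tab (np.float64(316.0), np.float64(397.71875)) 128
tab tri (array([ 0.513 , -0.3903,  0.0771]), np.float64(0.0007509045471084896)) top@z68 [ 0.513 -0.391  0.075] net (array([ 0.5121, -0.3904,  0.0776]), np.float64(0.0048399085784229575))
yel [ 0.5086 -0.3017  0.0748] 0.0031390106455220826
red [ 0.5344 -0.2187  0.0784] 0.000713808424741235
spin [0.5423 0.1863 0.1072] 0.005667006374896156
crank [0.5087 0.2022 0.1057] 0.003633146833452326
nose [ 0.6155 -0.0037  0.0374] 0.006039633933915098
top [[379.0, 271.0], [239.0, 287.0], [232.0, 208.0], [368.0, 193.0]] [[0.4443, -0.1321], [0.3808, 0.2447], [0.599, 0.2821], [0.6626, -0.0944]]
side [[378.0, 298.0], [281.0, 314.0], [258.0, 206.0], [341.0, 200.0]] [[0.6642, -0.0984], [0.4466, -0.1381], [0.3834, 0.2417], [0.6056, 0.2605]]
base [0.5307 0.0473 0.1623]
[[-0.7249 -0.205 ]
 [ 2.2312  0.1519]
 [ 1.8133  3.1949]
 [-1.0175  2.7959]
 [ 1.2207  1.3571]
 [-2.8732  0.552 ]
 [ 0.8291  0.8989]
 [-1.8551  2.4918]
 [-0.347   0.8366]
 [ 0.3704  1.0503]]
```

View pics/crop1.png

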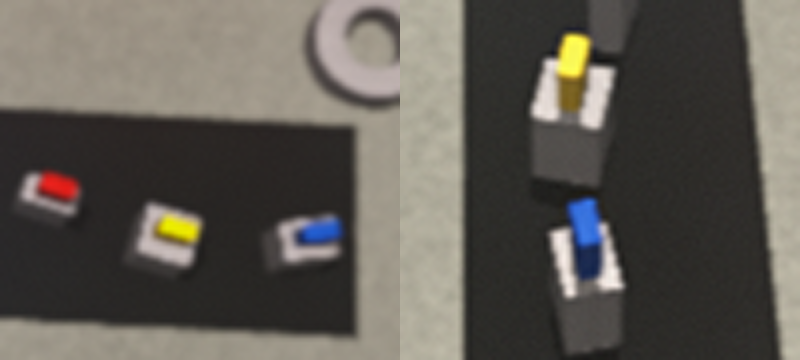

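The crop confirms it: the blue-tabbed steel block is the one at top (480,247), on the mat. Its tab is slightly turned. Next I refine its yaw, the base pose and the handle.

Run:
```python
from h import *
np.set_printoptions(precision=4,suppress=True)
I={c:cv2.imread(f"pics/{c}0.png") for c in("top","side")}
def up(c,roi,k=8):
    x0,y0,x1,y1=roi;return cv2.cvtColor(cv2.resize(I[c][y0:y1,x0:x1],None,fx=k,fy=k,interpolation=cv2.INTER_CUBIC),cv2.COLOR_BGR2HSV)
def back(p,roi,k=8): return (np.asarray(p,float)+.5)/k-.5+np.array(roi[:2])
def big(m):
    c,_=cv2.findContours(m,cv2.RETR_EXTERNAL,cv2.CHAIN_APPROX_NONE);return max(c,key=cv2.contourArea)[:,0]
def rect(c,lo,hi,roi,z,n):
    q=back(big(cv2.inRange(up(c,roi),lo,hi)),roi);P=np.array([atz(c,p,z)[:2] for p in q])*1000
    (cx,cy),(w,h),a=cv2.minAreaRect(P.astype(np.float32));print(n,c,(cx,cy),(w,h),a)
# blue tab (top face z=.083) and block's light top (z .053)
for c,r in(("top",(470,236,492,262)),("side",(300,380,335,415))):
    rect(c,(105,120,60),(130,255,255),r,.078,"tab")
rect("top",(0,0,150),(180,60,255),(466,236,490,262),.053,"blocktop")
# mat
rect("top",(0,0,0),(180,255,75),(385,210,498,280),.003,"mat")
# turntable rim z=.06, from light ring
for c,r in(("top",(285,205,346,268)),("side",(280,210,352,275))):
    m=cv2.inRange(up(c,r),(0,0,150),(180,70,255));q=back(cv2.convexHull(big(m))[:,0],r)
    P=np.array([atz(c,p,.06)[:2] for p in q],np.float32)
    print("table",c,cv2.fitEllipse(P*1000))
for c,r in(("top",(233,212,282,268)),("side",(275,178,332,215))):
    m=cv2.inRange(up(c,r),(0,0,0),(180,140,75));m=cv2.morphologyEx(m,cv2.MORPH_OPEN,np.ones((15,15)));q=back(cv2.convexHull(big(m))[:,0],r)
    P=np.array([atz(c,p,.08)[:2] for p in q],np.float32);print("wheel@.08",c,cv2.fitEllipse(P*1000))
u={}
for c,r in(("top",(250,212,275,236)),("side",(310,178,332,206))):
    h=up(c,r);m=cv2.inRange(h,(0,130,70),(8,255,255))|cv2.inRange(h,(170,130,70),(180,255,255));u[c]=back(big(m).mean(0),r);print(c,u[c],back(big(m).min(0),r),back(big(m).max(0),r))
print("handle",tri(u["top"],u["side"]),atz("top",u["top"],.11))
print("nest",atz("top",(354,239),.02),atz("side",(316,286),.02),"nose",atz("top",(335,205),.045),atz("side",(352,264),.045))
```

```text
tab top (512.7459106445312, -389.275146484375) (13.566574096679688, 30.46100425720215) 13.155149459838867
tab side (514.5155639648438, -392.63836669921875) (15.163607597351074, 41.71577072143555) 8.487100601196289
blocktop top (512.4525756835938, -386.8178405761719) (26.047149658203125, 33.09786605834961) 10.685239791870117Traceback (most recent call last):
  File "<stdin>", line 17, in <module>
  File "<stdin>", line 10, in rect
  File "h.py", line 12, in atz
    o,d=ray(c,uv);return o+d*(z-o[2])/d[2]
        ~~~^^^^^^
  File "h.py", line 8, in ray
    C=eyes.calibration(c);K=np.array(C["K"]);d=(np.linalg.inv(K)@[uv[0],uv[1],1])[:2];s=d.copy()
ValueError: time passes only in moves, steps and waits
```

Request:
apply_moves:
  steps: [0, 0, 0, 0, 0, -1, 65, 0, 0, 0, 0, 0, -1, 65, 0, 0, 0, 0, 0, -1, 65, 0, 0, 0, 0, 0, -1, 65, 0, 0, 0, 0, 0, -1, 65, 0, 0, 0, 0, 0, -1, 65, 0, 0, 0, 0, 0, -1, 65, 0, 0, 0, 0, 0, -1, 65, 0, 0, 0, 0, 0, -1, 65, 0, 0, 0, 0, 0, -1, 65, 0, 0, 0, 0, 0, -1, 65, 0, 0, 0, 0, 0, -1, 65]
  grip_force: 20

```text
t: 2.0
tool_pos: [0.2057, -0.5636, 0.2186]
orientation: [-2.176, -2.266, -0.0]
force: [0.2, -0.6, -0.3]
opening: 0.0602
gripper_force: 0.0
```

```bash
sed -i 's/^def px/_C={c:eyes.calibration(c) for c in("top","side")}\ndef px/; s/C=eyes.calibration(c)/C=_C[c]/' h.py
cat >> h.py <<'E'
def pose():
    s=robot.read_state();M=Rot.from_rotvec(s["orientation"]).as_matrix();return s,np.array(s["tool_pos"]),M
def to(target,yawy=None):
    """units along tool axes to TCP target; yawy: wanted world angle of tool y"""
    s,p,M=pose();a=np.arctan2(M[1,1],M[0,1])
    if yawy is not None:
        W=Rot.from_euler("z",yawy-a).as_matrix()
        print("az units",-np.degrees(yawy-a)/6);M=W@M
    print("t",round(s["t"],2),"p",p.round(4),"yaw",round(a,4),"F",np.round(s["force"],2),"open",round(s["opening"],4),"tilt",M[:,2].round(3),"units",(M.T@(np.array(target)-p)/.03).round(2))
E
python3 - <<'E'
from h import *
np.set_printoptions(precision=4,suppress=True)
I={c:cv2.imread(f"pics/{c}0.png") for c in("top","side")}
def up(c,roi,k=8):
    x0,y0,x1,y1=roi;return cv2.cvtColor(cv2.resize(I[c][y0:y1,x0:x1],None,fx=k,fy=k,interpolation=cv2.INTER_CUBIC),cv2.COLOR_BGR2HSV)
def back(p,roi,k=8): return (np.asarray(p,float)+.5)/k-.5+np.array(roi[:2])
def big(m):
    c,_=cv2.findContours(m,cv2.RETR_EXTERNAL,cv2.CHAIN_APPROX_NONE);return max(c,key=cv2.contourArea)[:,0]
for c,r in(("top",(285,205,346,268)),("side",(280,210,352,275))):
    m=cv2.inRange(up(c,r),(0,0,150),(180,70,255));q=back(cv2.convexHull(big(m))[:,0],r)
    P=np.array([atz(c,p,.06)[:2] for p in q],np.float32)
    print("table",c,cv2.fitEllipse(P*1000))
for c,r in(("top",(233,212,282,268)),("side",(275,178,332,215))):
    m=cv2.inRange(up(c,r),(0,0,0),(180,140,75));m=cv2.morphologyEx(m,cv2.MORPH_OPEN,np.ones((15,15)));q=back(cv2.convexHull(big(m))[:,0],r)
    P=np.array([atz(c,p,.08)[:2] for p in q],np.float32);print("wheel@.08",c,cv2.fitEllipse(P*1000))
u={}
for c,r in(("top",(250,212,275,236)),("side",(310,178,332,206))):
    h=up(c,r);m=cv2.inRange(h,(0,130,70),(8,255,255))|cv2.inRange(h,(170,130,70),(180,255,255));u[c]=back(big(m).mean(0),r);print(c,u[c],back(big(m).min(0),r),back(big(m).max(0),r))
print("handle",tri(u["top"],u["side"]),atz("top",u["top"],.11))
print("nest",atz("top",(354,239),.02),atz("side",(316,286),.02),"nose",atz("top",(335,205),.045),atz("side",(352,264),.045))
to([.5125,-.3885,.2],.2)
E
```

```text
table top ((527.4876098632812, 45.93741226196289), (140.56256103515625, 143.2180633544922), 50.737396240234375)
table side ((528.4072265625, 45.52717971801758), (141.6243438720703, 141.90029907226562), 13.571369171142578)
wheel@.08 top ((499.1133728027344, 195.97872924804688), (101.42352294921875, 105.31024169921875), 110.45748901367188)
wheel@.08 side ((502.1678466796875, 192.62245178222656), (102.44439697265625, 113.1682357788086), 170.42803955078125)
top [260.4062 223.5078] [255.8125 219.0625] [264.9375 227.9375]
side [318.375  191.8995] [314.3125 183.5625] [322.1875 200.0625]
handle (array([0.5414, 0.1907, 0.102 ]), np.float64(0.00043031749900938855)) [0.5399 0.1898 0.11  ]
nest [ 0.5294 -0.0606  0.02  ] [ 0.5262 -0.0564  0.02  ] nose [ 0.6167 -0.0033  0.045 ] [ 0.6115 -0.0127  0.045 ]
az units -1.5201699630898002
t 2.0 p [ 0.2057 -0.5636  0.2186] yaw 0.0408 F [ 0.22 -0.62 -0.34] open 0.0602 tilt [-0.  0. -1.] units [ 3.69 11.18  0.62]
```

Request:
apply_moves:
  steps: [0, 0, 0, 0, 0, -0.76, 65, 0, 0, 0, 0, 0, -0.76, 65, 0.37, 1, 0, 0, 0, 0, 65, 0.37, 1, 0, 0, 0, 0, 65, 0.37, 1, 0, 0, 0, 0, 65, 0.37, 1, 0, 0, 0, 0, 65, 0.37, 1, 0, 0, 0, 0, 65, 0.37, 1, 0, 0, 0, 0, 65, 0.37, 1, 0, 0, 0, 0, 65, 0.37, 1, 0, 0, 0, 0, 65, 0.37, 1, 0, 0, 0, 0, 65, 0.37, 1, 0, 0, 0, 0, 65]

```text
t: 3.0
tool_pos: [0.4797, -0.3957, 0.2187]
orientation: [1.995, 2.427, -0.0]
force: [0.5, -1.1, 0.3]
opening: 0.0606
gripper_force: 0.0
```

```bash
python3 -c "
from h import *
to([.513,-.389,.058],.2)"
```

```text
az units -0.049380786808548516
t 3.0 p [ 0.4797 -0.3957  0.2187] yaw 0.1948 F [ 0.49 -1.06  0.28] open 0.0606 tilt [ 0. -0. -1.] units [-0.    1.13  5.36]
```

Request:
apply_moves:
  steps: [0, 0.57, 0, 0, 0, -0.05, 65, 0, 0.57, 0, 0, 0, 0, 65, 0, 0, 1, 0, 0, 0, 65, 0, 0, 1, 0, 0, 0, 65, 0, 0, 1, 0, 0, 0, 65, 0, 0, 1, 0, 0, 0, 65, 0, 0, 0.7, 0, 0, 0, 65, 0, 0, 0.4, 0, 0, 0, 65, 0, 0, 0.3, 0, 0, 0, 65, 0, 0, 0, 0, 0, 0, 65]

```text
t: 3.83
tool_pos: [0.5113, -0.3893, 0.0549]
orientation: [-1.987, -2.43, -0.0]
force: [1.2, 0.8, 0.5]
opening: 0.0601
gripper_force: 0.0
```

```bash
python3 -c "
from h import *
to([.513,-.389,.056],.2)
for c in('top','side'):cv2.imwrite(f'pics/{c}1.png',eyes.read_camera(c)[:,:,::-1])
a=cv2.imread('pics/top1.png')[200:290,420:520];b=cv2.imread('pics/side1.png')[310:430,250:380]
cv2.imwrite('pics/c2.png',np.hstack([cv2.resize(a,(400,360)),cv2.resize(b,(390,360))]))"
```

```text
az units -5.155134804582743e-05
t 3.83 p [ 0.5113 -0.3893  0.0549] yaw 0.2 F [1.18 0.8  0.54] open 0.0601 tilt [-0.002  0.002 -1.   ] units [-0.    0.06 -0.04]
```

View pics/c2.png

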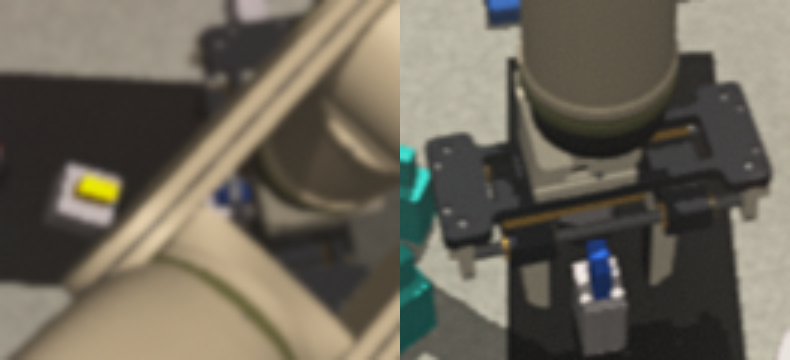

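The fingers flank the blue tab (side crop tips around (537,300) and (662,280), tab at (598,265)). I close on it.

Request:
apply_moves:
  steps: [0, 0, 0, 0, 0, 0, 0, 0, 0, 0, 0, 0, 0, 0, 0, 0, 0, 0, 0, 0, 0, 0, 0, 0, 0, 0, 0, 0, 0, 0, 0, 0, 0, 0, 0, 0, 0, 0, 0, 0, 0, 0, 0, 0, 0, 0, 0, 0, 0, 0, 0, 0, 0, 0, 0, 0]
  grip_force: 30

```text
t: 4.6
tool_pos: [0.5121, -0.3899, 0.0566]
orientation: [1.988, 2.432, 0.0]
force: [3.7, 0.9, -1.4]
opening: 0.0117
gripper_force: 19.6
```

```bash
python3 -c "
from h import *
to([.513,-.389,.15],.168)"
```

```text
az units 0.3059230794084401
t 4.6 p [ 0.5121 -0.3899  0.0566] yaw 0.2 F [ 3.66  0.94 -1.43] open 0.0117 tilt [ 0.  0. -1.] units [ 0.03  0.03 -3.11]
```

Request:
apply_moves:
  steps: [0, 0, -0.3, 0, 0, 0, 0, 0, 0, -0.8, 0, 0, 0, 0, 0, 0, -1, 0, 0, 0, 0, 0, 0, -1, 0, 0, 0, 0, 0, 0, -1, 0, 0, 0, 0, 0, 0, 0, 0, 0, 0.31, 0]

```text
t: 5.1
tool_pos: [0.5146, -0.3923, 0.1883]
orientation: [2.02, 2.392, -0.001]
force: [1.3, -0.4, -1.4]
opening: 0.0118
gripper_force: 30.0
```

```bash
python3 -c "
from h import *
to([.5322,-.0602,.18],.168)"
```

```text
az units 0.001592274096354698
t 5.1 p [ 0.5146 -0.3923  0.1883] yaw 0.1682 F [ 1.27 -0.38 -1.41] open 0.0118 tilt [ 0.008 -0.007 -1.   ] units [10.82  2.43  0.2 ]
```

Request:
apply_moves:
  steps: [0.5, 0.11, 0, 0, 0, 0, 0, 0.98, 0.22, 0, 0, 0, 0, 0, 0.98, 0.22, 0, 0, 0, 0, 0, 0.98, 0.22, 0, 0, 0, 0, 0, 0.98, 0.22, 0, 0, 0, 0, 0, 0.98, 0.22, 0, 0, 0, 0, 0, 0.98, 0.22, 0, 0, 0, 0, 0, 0.98, 0.22, 0, 0, 0, 0, 0, 0.98, 0.22, 0, 0, 0, 0, 0, 0.98, 0.22, 0, 0, 0, 0, 0, 0.98, 0.22, 0, 0, 0, 0, 0, 0.5, 0.11, 0, 0, 0, 0, 0]

```text
t: 6.1
tool_pos: [0.5291, -0.0552, 0.1798]
orientation: [-2.025, -2.4, -0.001]
force: [0.1, -0.0, -2.5]
opening: 0.0115
gripper_force: 30.0
```

Request:
apply_moves:
  steps: [0, 0, 0, 0, 0, 0, 0, 0, 0, 0, 0, 0, 0, 0, 0, 0, 0, 0, 0, 0, 0]

```text
t: 6.35
tool_pos: [0.5294, -0.0589, 0.1797]
orientation: [2.027, 2.4, -0.001]
force: [0.2, -0.6, -3.8]
opening: 0.0121
gripper_force: 30.0
```

```bash
python3 -c "
from h import *
to([.5322,-.0602,.083],.168)
for c in('top','side'):cv2.imwrite(f'pics/{c}2.png',eyes.read_camera(c)[:,:,::-1])
a=cv2.imread('pics/top2.png')[190:290,310:410];b=cv2.imread('pics/side2.png')[180:320,240:390]
cv2.imwrite('pics/c3.png',np.hstack([cv2.resize(a,(360,360)),cv2.resize(b,(386,360))]))"
```

```text
az units -0.0021043700844168033
t 6.35 p [ 0.5294 -0.0589  0.1797] yaw 0.1678 F [ 0.2  -0.56 -3.75] open 0.0121 tilt [-0. -0. -1.] units [-0.06  0.09  3.22]
```

View pics/c3.png

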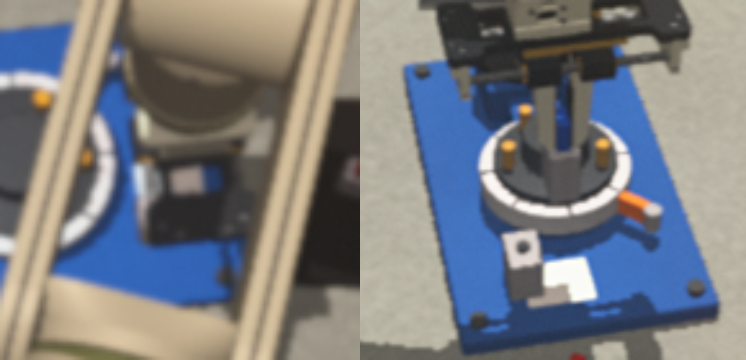

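The block hangs over the patch, with the stop's top at side crop (520,245), white patch at (568,280) and the orange arm at about (640,205), clear. I lower it.

Request:
apply_moves:
  steps: [-0.06, 0.09, 0.5, 0, 0, 0, 0, 0, 0, 1, 0, 0, 0, 0, 0, 0, 1, 0, 0, 0, 0, 0, 0, 0.5, 0, 0, 0, 0, 0, 0, 0.3, 0, 0, 0, 0, 0, 0, 0, 0, 0, 0, 0, 0, 0, 0, 0, 0, 0, 0]

```text
t: 7.03
tool_pos: [0.5327, -0.0604, 0.0811]
orientation: [2.029, 2.399, -0.0]
force: [0.0, 0.8, -3.6]
opening: 0.0117
gripper_force: 30.0
```

```bash
python3 -c "
from h import *
to([.5322,-.0602,.0736],.168)
cv2.imwrite(f'pics/side3.png',eyes.read_camera('side')[:,:,::-1])
b=cv2.imread('pics/side3.png')[230:320,270:370]
for x,y in((-.034,-.127),(-.034,-.083),(-.021,-.105)):
  c,s=np.cos(.168),np.sin(.168);u=px('side',[.5275+c*x-s*y,.0455+s*x+c*y,.02 if x>-.03 else .062]);print(u);b[int(round(u[1]))-230,int(round(u[0]))-270]=(0,0,255)
cv2.imwrite('pics/c4.png',cv2.resize(b,(600,540),interpolation=cv2.INTER_NEAREST))"
```

```text
az units -0.012394439475623081
t 7.03 p [ 0.5327 -0.0604  0.0811] yaw 0.1667 F [ 0.03  0.83 -3.56] open 0.0117 tilt [-0. -0. -1.] units [ 0.01 -0.02  0.25]
[311.58967559 282.46013653]
[307.72147599 268.73408313]
[315.26165053 287.65319197]
```

View pics/c4.png

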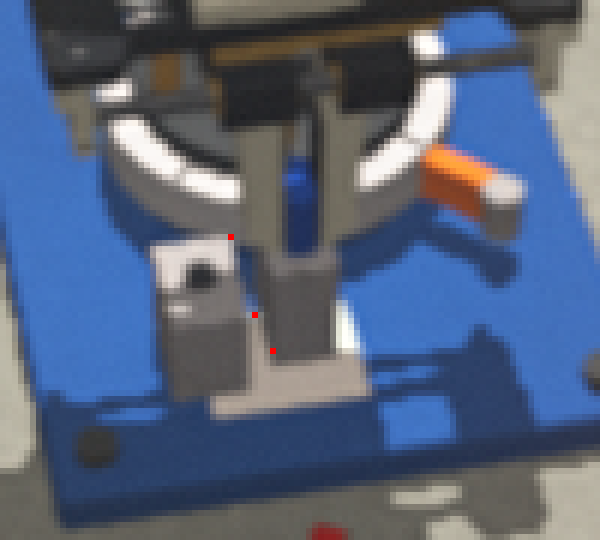

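```bash
python3 -c "
from h import *
c,s=np.cos(.168),np.sin(.168)
for n,u,v,z in(('pFR',371,396,.02),('pFL',211,416,.02),('pBR',343,298,.02),('stopTopBR',233,238,.062),('stopTopBL',150,246,.062),('stopTopFR',245,292,.062),('stopTopFL',160,310,.062),('stopbotFR',248,388,.02),('stopbotFL',172,398,.02),('blkFootFR',337,352,.0275),('blkFootFL',272,362,.0275),('blkTopFR',334,268,.0775),('blkTopFL',262,262,.0775)):
  p=atz('side',(270+(u-.5)/6,230+(v-.5)/6),z)-[.5275,.0455,0];print(n,(np.array([c*p[0]+s*p[1],-s*p[0]+c*p[1]])*1000).round(1))
p=np.array([.5327-.5275,-.0604-.0455]);print(c*p[0]+s*p[1],-s*p[0]+c*p[1])"
```

```text
pFR [  10.2 -137.6]
pFL [ -50.6 -135.4]
pBR [ 11.1 -85.3]
stopTopBR [-32.3 -86.1]
stopTopBL [-63.6 -84.1]
stopTopFR [ -33.4 -114.9]
stopTopFL [ -66.  -117.7]
stopbotFR [ -34.3 -124.3]
stopbotFL [ -63.2 -123.5]
blkFootFR [   1.  -119.7]
blkFootFL [ -24.1 -119.9]
blkTopFR [  -2.  -124.3]
blkTopFL [ -27.3 -115.9]
-0.012580838185809549 -0.10527854724749233
```

Request:
apply_moves:
  steps: [0, 0, 0.1, 0, 0, -0.01, 0, 0, 0, 0.1, 0, 0, 0, 0, 0, -0.07, 0, 0, 0, 0, 0, 0, -0.07, 0, 0, 0, 0, 0, 0, 0, 0, 0, 0, 0, 0, 0, 0, 0, 0, 0, 0, 0]

```text
t: 7.58
tool_pos: [0.5283, -0.0604, 0.0748]
orientation: [2.026, 2.4, 0.0]
force: [0.2, -0.0, -3.6]
opening: 0.0119
gripper_force: 30.0
```

Request:
apply_moves:
  steps: [0, -0.04, 0, 0, 0, 0, 0, 0, 0, 0, 0, 0, 0, 0, 0, 0, 0, 0, 0, 0, 0]

```text
t: 7.83
tool_pos: [0.5272, -0.0606, 0.0747]
orientation: [2.026, 2.401, 0.0]
force: [0.8, -0.4, -3.9]
opening: 0.0121
gripper_force: 30.0
```

Request:
apply_moves:
  steps: [0, -0.04, 0, 0, 0, 0, 0, 0, 0, 0, 0, 0, 0, 0, 0, 0, 0, 0, 0, 0, 0]

```text
t: 8.08
tool_pos: [0.5259, -0.0608, 0.0746]
orientation: [-2.026, -2.401, 0.0]
force: [-0.2, -0.1, -3.0]
opening: 0.0121
gripper_force: 30.0
```

Request:
apply_moves:
  steps: [0, -0.04, 0, 0, 0, 0, 0, 0, 0, 0, 0, 0, 0, 0, 0, 0, 0, 0, 0, 0, 0]

```text
t: 8.33
tool_pos: [0.5248, -0.061, 0.0746]
orientation: [-2.027, -2.401, -0.0]
force: [-0.4, -0.6, -4.2]
opening: 0.012
gripper_force: 30.0
```

Request:
apply_moves:
  steps: [0, -0.04, 0, 0, 0, 0, 0, 0, 0, 0, 0, 0, 0, 0, 0, 0, 0, 0, 0, 0, 0]

```text
t: 8.58
tool_pos: [0.5241, -0.0612, 0.0748]
orientation: [2.026, 2.4, 0.001]
force: [2.7, 1.2, -3.7]
opening: 0.0115
gripper_force: 30.0
```

Request:
apply_moves:
  steps: [0, -0.04, 0, 0, 0, 0, 0, 0, 0, 0, 0, 0, 0, 0, 0, 0, 0, 0, 0, 0, 0]

```text
t: 8.83
tool_pos: [0.524, -0.0613, 0.0751]
orientation: [2.025, 2.399, 0.004]
force: [7.3, 1.6, -7.5]
opening: 0.0116
gripper_force: 30.0
```

Request:
apply_moves:
  steps: [0, 0.03, 0, 0, 0, 0, 0, 0, 0, 0.04, 0, 0, 0, 0, 0, 0, 0, 0, 0, 0, 0, 0, 0, 0, 0, 0, 0, 0]

```text
t: 9.17
tool_pos: [0.5241, -0.0613, 0.0739]
orientation: [2.026, 2.4, 0.001]
force: [5.7, 0.9, -2.2]
opening: 0.0117
gripper_force: 30.0
```

Request:
apply_moves:
  steps: [0, 0, 0.03, 0, 0, 0, 0, 0, 0, 0, 0, 0, 0, 0, 0, 0, 0, 0, 0, 0, 0]

```text
t: 9.42
tool_pos: [0.5241, -0.0615, 0.0735]
orientation: [2.026, 2.399, 0.001]
force: [4.3, 0.1, 4.3]
opening: 0.0117
gripper_force: 30.0
```

Request:
apply_moves:
  steps: [0, 0.01, -0.01, 0, 0, 0, 0, 0, 0, 0, 0, 0, 0, 0, 0, 0, 0, 0, 0, 0, 40, 0, 0, 0, 0, 0, 0, 40, 0, 0, 0, 0, 0, 0, 40, 0, 0, 0, 0, 0, 0, 40, 0, 0, 0, 0, 0, 0, 40, 0, 0, -0.3, 0, 0, 0, 40, 0, 0, -1, 0, 0, 0, 40, 0, 0, -1, 0, 0, 0, 40, 0, 0, -1, 0, 0, 0, 40, 0, 0, -1, 0, 0, 0, 40]

```text
t: 10.42
tool_pos: [0.5233, -0.0612, 0.2039]
orientation: [2.026, 2.401, -0.0]
force: [0.9, -0.9, 0.3]
opening: 0.0373
gripper_force: 0.0
```

```bash
python3 -c "
from h import *
to([.541,.190,.2],.168)
cv2.imwrite(f'pics/side5.png',eyes.read_camera('side')[:,:,::-1])
b=cv2.imread('pics/side5.png')[170:320,250:390]
cv2.imwrite('pics/c5.png',cv2.resize(b,(560,600),interpolation=cv2.INTER_CUBIC))"
```

```text
az units 0.006021383274117022
t 10.42 p [ 0.5233 -0.0612  0.2039] yaw 0.1686 F [ 0.88 -0.88  0.27] open 0.0373 tilt [ 0. -0. -1.] units [8.16 1.98 0.13]
```

View pics/c5.png

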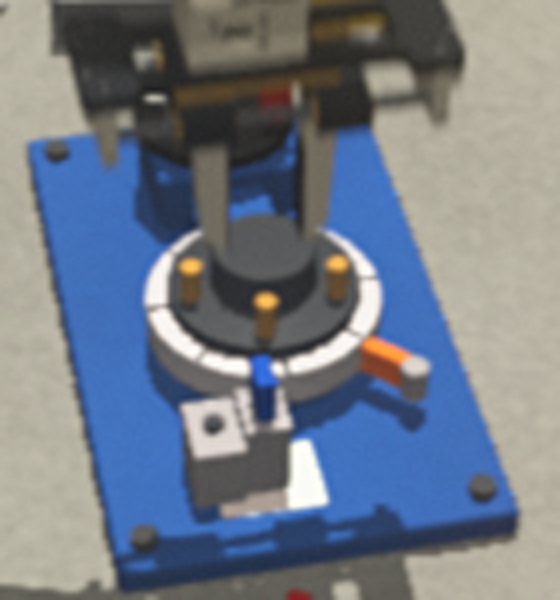

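The block stands flush against the stop with its blue tab at crop (263,375). The orange arm at (400,370) is untouched. On to the crank handle.

Request:
apply_moves:
  steps: [0.5, 0.12, 0, 0, 0, 0, 60, 1, 0.24, 0, 0, 0, 0, 60, 1, 0.24, 0, 0, 0, 0, 60, 1, 0.24, 0, 0, 0, 0, 60, 1, 0.24, 0, 0, 0, 0, 60, 1, 0.24, 0, 0, 0, 0, 60, 1, 0.24, 0, 0, 0, 0, 60, 1, 0.24, 0, 0, 0, 0, 60, 0.66, 0.16, 0, 0, 0, 0, 60, 0, 0, 0, 0, 0, 0, 60, 0, 0, 0, 0, 0, 0, 60]

```text
t: 11.38
tool_pos: [0.5403, 0.1908, 0.202]
orientation: [2.024, 2.403, -0.0]
force: [0.2, 0.2, -0.4]
opening: 0.0562
gripper_force: 0.0
```

```bash
python3 -c "
from h import *
to([.541,.190,.09],.168)"
```

```text
az units 0.02816719568389102
t 11.38 p [0.5403 0.1908 0.202 ] yaw 0.1709 F [ 0.21  0.19 -0.44] open 0.0562 tilt [-0. -0. -1.] units [-0.03  0.02  3.74]
```

Request:
apply_moves:
  steps: [0, 0, 0.7, 0, 0, 0, 60, 0, 0, 1, 0, 0, 0, 60, 0, 0, 1, 0, 0, 0, 60, 0, 0, 0.6, 0, 0, 0, 60, 0, 0, 0.4, 0, 0, 0, 60, 0, 0, 0, 0, 0, 0, 0, 0, 0, 0, 0, 0, 0, 0, 0, 0, 0, 0, 0, 0, 0, 0, 0, 0, 0, 0, 0, 0, 0, 0, 0, 0, 0, 0, 0, 0, 0, 0, 0, 0, 0, 0]
  grip_force: 35

```text
t: 12.3
tool_pos: [0.5414, 0.19, 0.0918]
orientation: [2.026, 2.4, 0.002]
force: [1.3, -0.3, 0.9]
opening: 0.0213
gripper_force: 35.0
```

```bash
cat >> h.py <<'E'
def crank(C,d,n,R=.04):
    "n rows of d degrees clockwise about C from the present measured angle; shifts in tool units"
    s,p,M=pose();r=p[:2]-C;a=np.arctan2(r[1],r[0]);P=np.array([*r,0]);f=np.array(s["force"])
    u=r/np.linalg.norm(r);tg=np.array([u[1],-u[0]])
    print("t",round(s["t"],2),"R",np.linalg.norm(r).round(4),"ang",np.degrees(a).round(1),"z",p[2].round(4),"F",f.round(2),"rad",(f[:2]@u).round(2),"tan",(f[:2]@tg).round(2),"open",round(s["opening"],4))
    prev=P
    for k in range(1,n+1):
        b=a-np.radians(d)*k;q=np.array([R*np.cos(b),R*np.sin(b),0]);print((M.T@(q-prev)/.03)[:2].round(2).tolist(),end=" ");prev=q
    print()
E
python3 -c "
from h import *
crank(np.array([.501,.1975]),15,12)"
```

```text
t 12.3 R 0.0411 ang -10.6 z 0.0918 F [ 1.3  -0.33  0.92] rad 1.33 tan 0.09 open 0.0213
[-0.3, -0.19] [-0.26, -0.24] [-0.19, -0.29] [-0.1, -0.33] [-0.01, -0.35] [0.08, -0.34] [0.16, -0.31] [0.24, -0.26] [0.29, -0.19] [0.33, -0.1] [0.35, -0.01] [0.34, 0.08]
```

Request:
apply_moves:
  steps: [-0.3, -0.19, 0, 0, 0, 0, 0, -0.26, -0.24, 0, 0, 0, 0, 0, -0.19, -0.29, 0, 0, 0, 0, 0, -0.1, -0.33, 0, 0, 0, 0, 0, -0.01, -0.35, 0, 0, 0, 0, 0, 0.08, -0.34, 0, 0, 0, 0, 0]

```text
t: 12.8
tool_pos: [0.4937, 0.1596, 0.0915]
orientation: [-2.027, -2.4, -0.009]
force: [9.6, 15.3, -7.0]
opening: 0.0208
gripper_force: 35.0
```

```bash
python3 -c "
from h import *
crank(np.array([.501,.1975]),15,12)"
```

```text
t 12.8 R 0.0386 ang -100.9 z 0.0915 F [ 9.63 15.34 -7.01] rad -16.89 tan -6.55 open 0.0208
[0.12, -0.32] [0.24, -0.25] [0.3, -0.18] [0.33, -0.1] [0.35, -0.01] [0.34, 0.08] [0.31, 0.16] [0.25, 0.24] [0.18, 0.3] [0.1, 0.33] [0.01, 0.35] [-0.08, 0.34]
```

```bash
python3 -c "
from h import *
crank(np.array([.502,.1987]),15,12)"
```

```text
t 12.8 R 0.04 ang -102.0 z 0.0915 F [ 9.63 15.34 -7.01] rad -17.01 tan -6.23 open 0.0208
[0.17, -0.3] [0.24, -0.25] [0.3, -0.18] [0.33, -0.1] [0.35, -0.01] [0.34, 0.08] [0.3, 0.17] [0.25, 0.24] [0.18, 0.3] [0.1, 0.33] [0.01, 0.35] [-0.08, 0.34]
```

Request:
apply_moves:
  steps: [0.22, -0.29, 0, 0, 0, 0, 0, 0.24, -0.25, 0, 0, 0, 0, 0, 0.3, -0.18, 0, 0, 0, 0, 0, 0.33, -0.1, 0, 0, 0, 0, 0, 0.35, -0.01, 0, 0, 0, 0, 0, 0.34, 0.08, 0, 0, 0, 0, 0]

```text
t: 13.3
tool_pos: [0.4626, 0.2056, 0.0915]
orientation: [2.025, 2.397, 0.001]
force: [7.3, -7.4, -0.2]
opening: 0.021
gripper_force: 35.0
```

```bash
python3 -c "
from h import *
crank(np.array([.502,.1987]),15,12)"
```

```text
t 13.3 R 0.04 ang 170.1 z 0.0915 F [ 7.25 -7.4  -0.22] rad -8.42 tan -6.03 open 0.021
[0.31, 0.16] [0.26, 0.23] [0.19, 0.29] [0.11, 0.33] [0.02, 0.35] [-0.07, 0.34] [-0.16, 0.31] [-0.23, 0.26] [-0.29, 0.19] [-0.33, 0.11] [-0.35, 0.02] [-0.34, -0.07]
```

Request:
apply_moves:
  steps: [0.31, 0.2, 0, 0, 0, 0, 0, 0.26, 0.23, 0, 0, 0, 0, 0, 0.19, 0.29, 0, 0, 0, 0, 0, 0.11, 0.33, 0, 0, 0, 0, 0, 0.02, 0.35, 0, 0, 0, 0, 0, -0.07, 0.34, 0, 0, 0, 0, 0, -0.16, 0.31, 0, 0, 0, 0, 0, -0.23, 0.26, 0, 0, 0, 0, 0, -0.29, 0.19, 0, 0, 0, 0, 0, -0.33, 0.11, 0, 0, 0, 0, 0, -0.35, 0.02, 0, 0, 0, 0, 0, -0.34, -0.07, 0, 0, 0, 0, 0]

```text
t: 14.3
tool_pos: [0.5423, 0.1944, 0.0916]
orientation: [-2.026, -2.4, -0.004]
force: [-0.4, 7.0, 0.8]
opening: 0.0212
gripper_force: 35.0
```

```bash
python3 -c "
from h import *
crank(np.array([.502,.1987]),15,12)"
```

```text
t 14.3 R 0.0405 ang -6.0 z 0.0916 F [-0.38  6.98  0.77] rad -1.11 tan -6.9 open 0.0212
[-0.31, -0.15] [-0.27, -0.22] [-0.21, -0.28] [-0.13, -0.32] [-0.04, -0.35] [0.05, -0.34] [0.14, -0.32] [0.22, -0.27] [0.28, -0.21] [0.32, -0.13] [0.35, -0.04] [0.34, 0.05]
```

Request:
apply_moves:
  steps: [-0.3, -0.16, 0, 0, 0, 0, 0, -0.27, -0.22, 0, 0, 0, 0, 0, -0.21, -0.28, 0, 0, 0, 0, 0, -0.13, -0.32, 0, 0, 0, 0, 0, -0.04, -0.35, 0, 0, 0, 0, 0, 0.05, -0.34, 0, 0, 0, 0, 0, 0.14, -0.32, 0, 0, 0, 0, 0, 0.22, -0.27, 0, 0, 0, 0, 0, 0.28, -0.21, 0, 0, 0, 0, 0, 0.32, -0.13, 0, 0, 0, 0, 0, 0.35, -0.04, 0, 0, 0, 0, 0, 0.34, 0.05, 0, 0, 0, 0, 0]

```text
t: 15.3
tool_pos: [0.4622, 0.2017, 0.0915]
orientation: [2.025, 2.398, 0.001]
force: [7.0, -6.9, -0.0]
opening: 0.0211
gripper_force: 35.0
```

```bash
python3 -c "
from h import *
crank(np.array([.5024,.1988]),15,12)"
```

```text
t 15.3 R 0.0403 ang 175.9 z 0.0915 F [ 6.97 -6.91 -0.05] rad -7.45 tan -6.4 open 0.0211
[0.32, 0.13] [0.28, 0.21] [0.22, 0.27] [0.14, 0.32] [0.05, 0.34] [-0.04, 0.35] [-0.13, 0.32] [-0.21, 0.28] [-0.27, 0.22] [-0.32, 0.14] [-0.34, 0.05] [-0.35, -0.04]
```

Request:
apply_moves:
  steps: [0.32, 0.18, 0, 0, 0, 0, 0, 0.28, 0.21, 0, 0, 0, 0, 0, 0.22, 0.27, 0, 0, 0, 0, 0, 0.14, 0.32, 0, 0, 0, 0, 0, 0.05, 0.34, 0, 0, 0, 0, 0, -0.04, 0.35, 0, 0, 0, 0, 0, -0.13, 0.32, 0, 0, 0, 0, 0, -0.21, 0.28, 0, 0, 0, 0, 0, -0.27, 0.22, 0, 0, 0, 0, 0, -0.32, 0.14, 0, 0, 0, 0, 0, -0.34, 0.05, 0, 0, 0, 0, 0, -0.35, -0.04, 0, 0, 0, 0, 0]

```text
t: 16.3
tool_pos: [0.5427, 0.1977, 0.0915]
orientation: [-2.025, -2.4, -0.003]
force: [-2.3, 6.2, 2.0]
opening: 0.0212
gripper_force: 35.0
```

```bash
python3 -c "
from h import *
crank(np.array([.5024,.1988]),10,12)
u=eyes.read_camera('side')
cv2.imwrite('pics/side6.png',u[:,:,::-1]);b=cv2.imread('pics/side6.png')[220:320,270:390]
cv2.imwrite('pics/c6.png',cv2.resize(b,(720,600),interpolation=cv2.INTER_CUBIC))"
```

```text
t 16.3 R 0.0404 ang -1.6 z 0.0915 F [-2.31  6.17  1.99] rad -2.48 tan -6.1 open 0.0212
[-0.22, -0.08] [-0.21, -0.1] [-0.19, -0.14] [-0.16, -0.17] [-0.13, -0.19] [-0.09, -0.21] [-0.06, -0.23] [-0.02, -0.23] [0.03, -0.23] [0.07, -0.22] [0.1, -0.21] [0.14, -0.19]
```

View pics/c6.png

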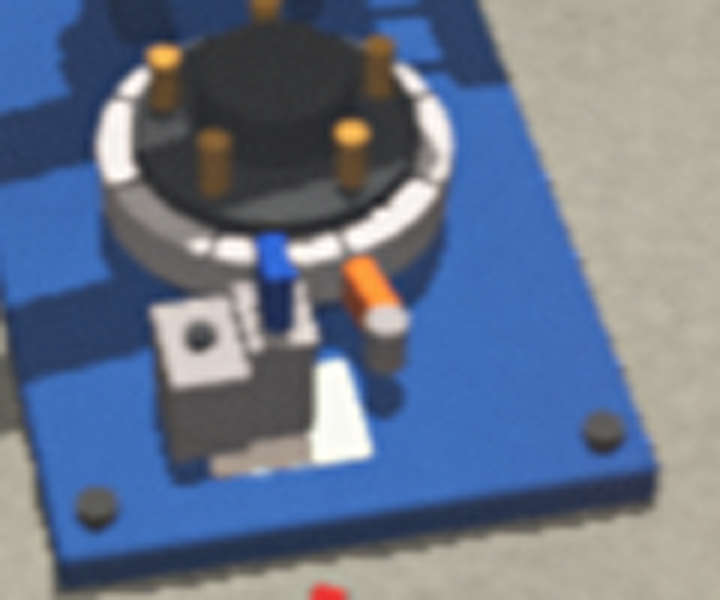

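The nose top shows at crop (386,320), the block's face at about (315,330), so roughly half a turn of the crank is left before contact.

```bash
python3 -c "
from h import *
c,s=np.cos(.168),np.sin(.168)
p=atz('side',(270+386/6-.5,220+320/6-.5),.056)-[.5275,.0455,0];l=np.array([c*p[0]+s*p[1],-s*p[0]+c*p[1]]);print(l,np.linalg.norm(l),'table deg left',np.degrees(np.arctan2(l[0],-l[1])))"
```

```text
[ 0.02243612 -0.101802  ] 0.10424503639024568 table deg left 12.428720471486363
```

Request:
apply_moves:
  steps: [-0.22, -0.09, 0, 0, 0, 0, 0, -0.21, -0.11, 0, 0, 0, 0, 0, -0.19, -0.14, 0, 0, 0, 0, 0, -0.16, -0.17, 0, 0, 0, 0, 0, -0.13, -0.19, 0, 0, 0, 0, 0, -0.09, -0.21, 0, 0, 0, 0, 0, -0.06, -0.23, 0, 0, 0, 0, 0, -0.02, -0.23, 0, 0, 0, 0, 0, 0.03, -0.23, 0, 0, 0, 0, 0, 0.07, -0.22, 0, 0, 0, 0, 0, 0.1, -0.21, 0, 0, 0, 0, 0, 0.14, -0.19, 0, 0, 0, 0, 0]

```text
t: 17.35
tool_pos: [0.4824, 0.1645, 0.0917]
orientation: [2.025, 2.398, 0.007]
force: [10.5, 3.9, -4.2]
opening: 0.0212
gripper_force: 35.0
```

```bash
python3 -c "
from h import *
crank(np.array([.5024,.1988]),5,12)"
```

```text
t 17.35 R 0.0398 ang -120.3 z 0.0917 F [10.54  3.87 -4.23] rad -8.66 tan -7.15 open 0.0212
[0.07, -0.09] [0.09, -0.08] [0.09, -0.07] [0.1, -0.06] [0.1, -0.05] [0.11, -0.04] [0.11, -0.04] [0.11, -0.03] [0.12, -0.02] [0.12, -0.01] [0.12, 0.0] [0.12, 0.01]
```

Request:
apply_moves:
  steps: [0.11, -0.07, 0, 0, 0, 0, 0, 0.09, -0.08, 0, 0, 0, 0, 0, 0.09, -0.07, 0, 0, 0, 0, 0, 0.1, -0.06, 0, 0, 0, 0, 0, 0.1, -0.05, 0, 0, 0, 0, 0, 0.11, -0.04, 0, 0, 0, 0, 0, 0.11, -0.04, 0, 0, 0, 0, 0, 0.11, -0.03, 0, 0, 0, 0, 0]

```text
t: 18.02
tool_pos: [0.465, 0.1849, 0.0916]
orientation: [2.025, 2.397, 0.002]
force: [5.6, -4.6, 0.6]
opening: 0.0213
gripper_force: 35.0
```

```bash
python3 -c "
from h import *
crank(np.array([.5024,.1988]),4,12)"
```

```text
t 18.02 R 0.0399 ang -159.6 z 0.0916 F [ 5.64 -4.58  0.56] rad -3.69 tan -6.26 open 0.0213
[0.09, -0.02] [0.09, -0.01] [0.09, -0.0] [0.09, 0.01] [0.09, 0.01] [0.09, 0.02] [0.09, 0.02] [0.09, 0.03] [0.09, 0.04] [0.08, 0.04] [0.08, 0.05] [0.08, 0.05]
```

Request:
apply_moves:
  steps: [0.09, -0.01, 0, 0, 0, 0, 0, 0.09, 0, 0, 0, 0, 0, 0, 0.09, 0, 0, 0, 0, 0, 0, 0.09, 0.01, 0, 0, 0, 0, 0, 0.09, 0.01, 0, 0, 0, 0, 0, 0.09, 0.02, 0, 0, 0, 0, 0]

```text
t: 18.52
tool_pos: [0.4624, 0.2006, 0.0915]
orientation: [2.026, 2.398, -0.002]
force: [0.5, -6.0, 4.8]
opening: 0.0209
gripper_force: 35.0
```

```bash
python3 -c "
from h import *
crank(np.array([.5024,.1988]),4,12)"
```

```text
t 18.52 R 0.0401 ang 177.4 z 0.0915 F [ 0.45 -6.04  4.8 ] rad -0.73 tan -6.01 open 0.0209
[0.09, 0.03] [0.09, 0.03] [0.09, 0.04] [0.08, 0.04] [0.08, 0.05] [0.08, 0.05] [0.07, 0.06] [0.07, 0.06] [0.06, 0.07] [0.06, 0.07] [0.05, 0.08] [0.05, 0.08]
```

Request:
apply_moves:
  steps: [0.09, 0.03, 0, 0, 0, 0, 0, 0.09, 0.03, 0, 0, 0, 0, 0, 0.09, 0.04, 0, 0, 0, 0, 0, 0.08, 0.04, 0, 0, 0, 0, 0]

```text
t: 18.85
tool_pos: [0.4643, 0.2118, 0.0914]
orientation: [2.026, 2.399, -0.003]
force: [-1.7, -6.4, 6.7]
opening: 0.0216
gripper_force: 35.0
```

```bash
python3 -c "
from h import *
crank(np.array([.5024,.1988]),3,12)
cv2.imwrite('pics/side7.png',eyes.read_camera('side')[:,:,::-1]);b=cv2.imread('pics/side7.png')[240:310,290:360]
cv2.imwrite('pics/c7.png',cv2.resize(b,(560,560),interpolation=cv2.INTER_CUBIC));crank(np.array([.5024,.1988]),3,12)"
```

```text
t 18.85 R 0.0403 ang 161.2 z 0.0914 F [-1.72 -6.38  6.72] rad -0.43 tan -6.6 open 0.0216
[0.06, 0.04] [0.06, 0.04] [0.06, 0.04] [0.05, 0.04] [0.05, 0.05] [0.05, 0.05] [0.05, 0.05] [0.04, 0.05] [0.04, 0.06] [0.04, 0.06] [0.03, 0.06] [0.03, 0.06] 
t 18.9 R 0.0403 ang 160.6 z 0.0914 F [-1.35 -4.7   5.19] rad -0.28 tan -4.88 open 0.0214
[0.06, 0.04] [0.06, 0.04] [0.06, 0.04] [0.05, 0.04] [0.05, 0.05] [0.05, 0.05] [0.05, 0.05] [0.04, 0.05] [0.04, 0.06] [0.04, 0.06] [0.03, 0.06] [0.03, 0.06]
```

View pics/c7.png

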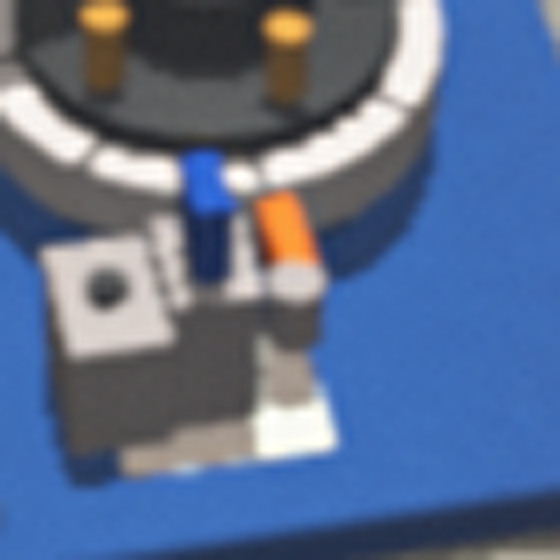

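```bash
python3 -c "
from h import *
c,s=np.cos(.168),np.sin(.168)
p=atz('side',(290+297/8-.5,240+280/8-.5),.056)-[.5275,.0455,0];l=np.array([c*p[0]+s*p[1],-s*p[0]+c*p[1]]);print(l,np.linalg.norm(l),'table deg left',np.degrees(np.arctan2(l[0],-l[1])))"
```

```text
[ 0.0053097 -0.1037076] 0.1038434330307795 table deg left 2.9309149779576593
```

Nose at crop (297,280) is about 5 mm from contact, roughly 55° of crank. I proceed slowly, reading the force.

Request:
apply_moves:
  steps: [0.06, 0.04, 0, 0, 0, 0, 0, 0.06, 0.04, 0, 0, 0, 0, 0, 0.06, 0.04, 0, 0, 0, 0, 0, 0.05, 0.04, 0, 0, 0, 0, 0, 0.05, 0.05, 0, 0, 0, 0, 0, 0.05, 0.05, 0, 0, 0, 0, 0]

```text
t: 19.4
tool_pos: [0.4699, 0.2229, 0.0913]
orientation: [2.026, 2.4, -0.003]
force: [-3.6, -5.0, 8.4]
opening: 0.0213
gripper_force: 35.0
```

```bash
python3 -c "
from h import *
crank(np.array([.5024,.1988]),3,12)"
```

```text
t 19.4 R 0.0405 ang 143.4 z 0.0913 F [-3.6  -4.97  8.36] rad -0.07 tan -6.14 open 0.0213
[0.03, 0.06] [0.04, 0.05] [0.04, 0.06] [0.04, 0.06] [0.04, 0.06] [0.03, 0.06] [0.03, 0.06] [0.03, 0.07] [0.02, 0.07] [0.02, 0.07] [0.01, 0.07] [0.01, 0.07]
```

Request:
apply_moves:
  steps: [0.05, 0.05, -0.02, 0, 0, 0, 0, 0.04, 0.05, -0.02, 0, 0, 0, 0, 0.04, 0.06, 0, 0, 0, 0, 0, 0.04, 0.06, 0, 0, 0, 0, 0]

```text
t: 19.73
tool_pos: [0.4748, 0.2285, 0.0915]
orientation: [-2.027, -2.4, 0.006]
force: [-3.8, -6.4, 2.3]
opening: 0.021
gripper_force: 35.0
```

```bash
python3 -c "
from h import *
crank(np.array([.5024,.1988]),3,12)"
```

```text
t 19.73 R 0.0406 ang 132.9 z 0.0915 F [-3.85 -6.44  2.27] rad -2.11 tan -7.2 open 0.021
[0.02, 0.07] [0.03, 0.06] [0.03, 0.06] [0.03, 0.06] [0.02, 0.07] [0.02, 0.07] [0.02, 0.07] [0.01, 0.07] [0.01, 0.07] [0.01, 0.07] [0.0, 0.07] [-0.0, 0.07]
```

Request:
apply_moves:
  steps: [0.04, 0.06, 0, 0, 0, 0, 0, 0.03, 0.06, 0, 0, 0, 0, 0, 0.03, 0.06, 0, 0, 0, 0, 0]

```text
t: 19.98
tool_pos: [0.4795, 0.2325, 0.0914]
orientation: [-2.027, -2.4, 0.007]
force: [-3.2, -5.7, 2.8]
opening: 0.0211
gripper_force: 35.0
```

```bash
python3 -c "
from h import *
crank(np.array([.5024,.1988]),3,12)"
```

```text
t 19.98 R 0.0407 ang 124.3 z 0.0914 F [-3.25 -5.73  2.81] rad -2.9 tan -5.91 open 0.0211
[0.01, 0.07] [0.02, 0.07] [0.02, 0.07] [0.02, 0.07] [0.01, 0.07] [0.01, 0.07] [0.01, 0.07] [0.0, 0.07] [-0.0, 0.07] [-0.0, 0.07] [-0.01, 0.07] [-0.01, 0.07]
```

Request:
apply_moves:
  steps: [0.02, 0.07, 0, 0, 0, 0, 0, 0.02, 0.07, 0, 0, 0, 0, 0, 0.02, 0.07, 0, 0, 0, 0, 0]

```text
t: 20.23
tool_pos: [0.4851, 0.2356, 0.0914]
orientation: [-2.026, -2.399, 0.006]
force: [-4.7, -4.7, 3.7]
opening: 0.021
gripper_force: 35.0
```

```bash
python3 -c "
from h import *
crank(np.array([.5024,.1990]),3,12)"
```

```text
t 20.23 R 0.0405 ang 115.3 z 0.0914 F [-4.72 -4.74  3.73] rad -2.27 tan -6.29 open 0.021
[0.0, 0.07] [0.01, 0.07] [0.01, 0.07] [0.01, 0.07] [0.0, 0.07] [-0.0, 0.07] [-0.0, 0.07] [-0.01, 0.07] [-0.01, 0.07] [-0.02, 0.07] [-0.02, 0.07] [-0.02, 0.07]
```

Total is now about 954°. I continue, keeping a steady pace.

Request:
apply_moves:
  steps: [0.01, 0.07, 0, 0, 0, 0, 0, 0.01, 0.07, 0, 0, 0, 0, 0, 0.01, 0.07, 0, 0, 0, 0, 0]

```text
t: 20.48
tool_pos: [0.4909, 0.2379, 0.0914]
orientation: [-2.025, -2.399, 0.006]
force: [-6.8, -2.6, 5.2]
opening: 0.0214
gripper_force: 35.0
```

```bash
python3 -c "
from h import *
crank(np.array([.5024,.1990]),3,8)"
```

```text
t 20.48 R 0.0405 ang 106.5 z 0.0914 F [-6.78 -2.64  5.17] rad -0.6 tan -7.25 open 0.0214
[-0.01, 0.07] [0.0, 0.07] [-0.0, 0.07] [-0.0, 0.07] [-0.01, 0.07] [-0.01, 0.07] [-0.02, 0.07] [-0.02, 0.07]
```

Request:
apply_moves:
  steps: [0, 0.07, 0, 0, 0, 0, 0, 0, 0.07, 0, 0, 0, 0, 0]

```text
t: 20.65
tool_pos: [0.4947, 0.2388, 0.0914]
orientation: [-2.025, -2.399, 0.007]
force: [-8.0, -1.7, 5.2]
opening: 0.0213
gripper_force: 35.0
```

```bash
python3 -c "
from h import *
crank(np.array([.5024,.1990]),3,8)"
```

```text
t 20.65 R 0.0405 ang 101.0 z 0.0914 F [-8.   -1.66  5.24] rad -0.11 tan -8.17 open 0.0213
[-0.02, 0.07] [-0.0, 0.07] [-0.01, 0.07] [-0.01, 0.07] [-0.01, 0.07] [-0.02, 0.07] [-0.02, 0.07] [-0.03, 0.07]
```

Request:
apply_moves:
  steps: [0, 0.07, 0, 0, 0, 0, 0]

```text
t: 20.73
tool_pos: [0.4966, 0.2392, 0.0914]
orientation: [-2.025, -2.399, 0.007]
force: [-9.7, -1.9, 5.9]
opening: 0.0212
gripper_force: 35.0
```

```bash
python3 -c "
from h import *
C=np.array([.5024,.1990]);crank(C,3,1)"
```

```text
t 20.73 R 0.0406 ang 98.2 z 0.0914 F [-9.7  -1.88  5.85] rad -0.48 tan -9.87 open 0.0212
[-0.02, 0.07]
```

```bash
python3 -c "
from h import *
C=np.array([.5024,.1990])
for i in range(6): eyes.read_camera('side');crank(C,3,0)" | grep t
```

```text
t 20.78 R 0.0406 ang 97.8 z 0.0914 F [-8.51 -1.87  5.82] rad -0.7 tan -8.68 open 0.0209
t 20.83 R 0.0406 ang 97.9 z 0.0914 F [-7.29 -1.57  4.56] rad -0.55 tan -7.44 open 0.0211
t 20.88 R 0.0406 ang 97.9 z 0.0914 F [-6.6  -1.73  4.76] rad -0.8 tan -6.78 open 0.0214
t 20.93 R 0.0406 ang 97.9 z 0.0914 F [-6.83 -1.4   3.91] rad -0.44 tan -6.96 open 0.0214
t 20.98 R 0.0405 ang 97.9 z 0.0914 F [-7.1  -1.7   4.46] rad -0.7 tan -7.27 open 0.0214
t 21.03 R 0.0406 ang 98.0 z 0.0914 F [-7.28 -1.62  5.29] rad -0.59 tan -7.43 open 0.021
```

Force and angle since first contact (about 0.27 rad) both put the nip near 20 N. I relax the push and let go.

Request:
apply_moves:
  steps: [0, -0.03, 0, 0, 0, 0, 0, 0, -0.03, 0, 0, 0, 0, 0, 0, 0, 0, 0, 0, 0, 0]

```text
t: 21.28
tool_pos: [0.4965, 0.239, 0.0916]
orientation: [-2.026, -2.4, 0.003]
force: [-3.2, -2.7, -0.3]
opening: 0.0212
gripper_force: 35.0
```

Request:
apply_moves:
  steps: [0, 0, 0, 0, 0, 0, 55, 0, 0, 0, 0, 0, 0, 55, 0, 0, 0, 0, 0, 0, 55, 0, 0, 0, 0, 0, 0, 55, 0, 0, 0, 0, 0, 0, 55, 0, 0, 0, 0, 0, 0, 55, 0, 0, -0.4, 0, 0, 0, 55, 0, 0, -1, 0, 0, 0, 55, 0, 0, -1, 0, 0, 0, 55, 0, 0, -1, 0, 0, 0, 55, 0, 0, -1, 0, 0, 0, 55, 0, 0, 0, 0, 0, 0, 55]

```text
t: 22.28
tool_pos: [0.5006, 0.2411, 0.2329]
orientation: [2.023, 2.396, 0.016]
force: [0.7, 0.5, 1.4]
opening: 0.051
gripper_force: 0.0
```

```bash
python3 -c "
from h import *
s=robot.read_state();print(s['t'],s['force'],s['tool_pos'])
cv2.imwrite('pics/side8.png',eyes.read_camera('side')[:,:,::-1]);b=cv2.imread('pics/side8.png')[170:320,270:370]
cv2.imwrite('pics/c8.png',cv2.resize(b,(400,600),interpolation=cv2.INTER_CUBIC))"
```

```text
22.2833 [0.72470291 0.53692325 1.3659669 ] [0.50057793 0.24107086 0.23289136]
```

View pics/c8.png

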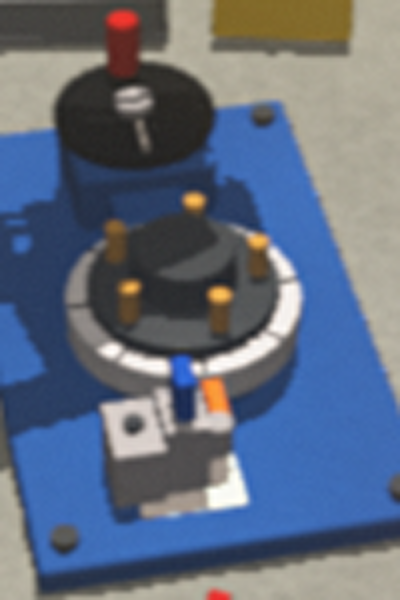

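The nose is up against the block (crop about (220,410)), the block is square on the stop, and the handle is free at (122,45). I hand in.

```bash
python3 -c "
from plant import robot
print(robot.close_job())"
```

```text
the job is handed in; nothing more can be done
None
```

The job is handed in at about 22 s: the blue-tabbed block stands against the stop, the orange arm nips it at an estimated 20 N (inferred from crank force and angle, not measured directly), and the crank is released.

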